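# Slide the cone pack under the kiln half-shelf

### The arm

A 6-joint arm with a two-finger parallel gripper is mounted at the origin on the work surface. World frame = base frame: x ahead of the robot, y to its left, z up, the work surface at z = 0. Lengths are in mm, angles in rad, forces in N, time in s.
With the tool pointing down it reaches from about 275 to 850 mm from the base axis. Payload 5.2 kg.
Tool frame: the origin (TCP) lies at the very end of the fingers, on their centre line; the grasp point (between the pads) lies 19 mm behind it; z points along the fingers, y is the line along which they close (so a half turn about z gives the same grasp; the last joint's range is limited). The gripper opens to 85 mm and grips with 20 to 120 N. Pads are 22 mm wide; open, the fingers measure 114 mm over their backs; the gripper's body (76 mm by 85 mm) begins 54 mm behind the grasp point. The pads swing forward as they close: fully open they stand 13 mm farther back than shut.
Start: joints at [-1.439, 0.259, 1.535, -0, 1.348, -0.203], TCP at [180.74, -519.459, 231.31] pointing down, gripper open.
Joint ranges: [-3.14, 3.14], [-0.91, 2.08], [0.19, 2.58], [-1.22, 4.36], [0.22, 2.71], [-3.12, 3.12]. Speed limits (rad/s): [2.57, 2.57, 3.14, 3.14, 3.14, 3.14].

### API

Orientations are given as a rotation vector (axis times angle).
In Python, from workcell import monitor, eyes, finish_job gives the robot as it stands.
- The arm moves only by the tool send_rows, never from a script. Its argument "series" is a list of rows, each a list of 2 entries, a list of its own where there are three numbers: the shift along the tool's x, y, z each as a share of 30 cm, from -1 to 1, then the turn, a rotation vector about the tool's x, y, z each as a share of 360 degrees, from -1 to 1. A call has 1 to 10 rows; each row is the pose to reach, as a shift and turn from the pose commanded when the call began, along the tool's axes at that moment, turning the shorter way round; what a row does not reach only later rows make up. A row lasts 1/10 s, in which the tool goes at most 50 mm and 8.59 degrees, less where a joint would pass 70% of its speed; a pose out of reach is approached as far as the arm can. A call with a number of a shift or a turn outside -1 to 1 is refused whole. A call with a gripper value outside its range is refused whole. "jaw" is the opening, from -1 (shut) to 1 (fully open), set as the call begins (left out, the last holds). The fingers move at their own pace and stop on an object; "newtons" is the grip in N (left out, the last holds). Time passes only in rows, so rows that repeat a pose let the fingers close. It gives the time, the measured TCP pose, the force, the opening and the grip force at its end, in the units of the state.
- monitor.observe(): the state, without advancing time (a new reading comes with each control period).
- eyes.get_image(name): name is "scene" or "top" or "wrist"; returns a dict with "image" (420x560x3 uint8, red, green, blue), "intrinsics" (3x3 intrinsics, pixels), "view" (4x4, takes a point from world to camera coordinates); the wrist camera has in their place "mount" (4x4, takes a point from camera to tool coordinates, whose origin is the TCP and whose axes are the flange's). Camera axes: x right, y down, z forward; pixel columns grow to the right and rows downward; lengths in mm; the calibration is good to about 2 mm. A picture is of the moment at which its call begins: read the wrist's pose just before it. There is no depth.
- finish_job(): hands the job in; it is judged then, once.
The state is a dict: "clock": time; "qpos": joint angles; "joint_velocities": joint speeds; "tau": joint torques, N m; "tcp_pos": TCP position; "tool_rot": TCP orientation; "force": force on the tool from outside, world axes, zero at the start; "ft_torque": the same for the moment, N m; "gripper_width": finger opening in mm; "grasp_force": force on a finger pad.
Only numpy, scipy, OpenCV 4.12 (cv2) and the standard library are available. Lean on these libraries where they do the work, as an engineer would, in place of code of your own. Each camera call takes 0.05 s, during which the arm holds its last target. There are 200 camera calls.

### The job

Push the cone pack, the little clay bar with three small cones standing on it, across the kiln's base shelf and in under the low half-shelf, at the middle of the half-shelf's front edge (the one facing the robot), until the clay bar's near long side is flush with that edge and parallel to it. Slide it gently by its clay bar only: never touch the cones, tip it or pick it up, do not shift the half-shelf, and leave the two pots and the spare prop as they stand.

Things in the scene. Friction and masses are not known exactly. Their poses are not given: they have to be found in the camera images.
- hearth: Open hearth of a small top-hat kiln, fixed on the bench: a brick slab 380 x 480 mm (x by y) in a steel frame, top 76 mm above the bench; on it a fixed base shelf, 340 x 440 mm, 12 mm thick, its flat top 88 mm above the bench. Origin at the middle of the underside, on the bench; its front (-x) looks to the robot, turned up to 0.25 rad either way.
- halfshelf: The half-shelf, a loose plain plate 170 x 300 x 10 mm (x by y by z), 1.1 kg, lying on three fixed upright props (tubes 32 mm across, 38 mm tall) over the hearth's far half: underside 38 mm, top 48 mm above the base shelf. Origin at the middle of its underside, axes as the hearth's; its front edge is its -x long side, 85 mm from the origin.
- edge_mid (a point): Middle of the half-shelf's front edge, at its underside; moves with the half-shelf, axes as the half-shelf's (+x in under it, y along the edge). The two front props stand 26 to 38 mm behind the edge, about 105 mm to either side (y) of this point; the third prop is some 135 mm behind it.
- pack: The cone pack, loose, about 70 g: a clay bar 28 (x) by 100 (y) by 10 mm high with three cones along it, 32 mm tall over all (6 mm to spare under the half-shelf). Origin at the middle of the bar's underside. It starts on the base shelf in front of the half-shelf, 100 to 125 mm left or right of the middle, turned up to 0.35 rad from the hearth's axes, and stays where it is left.
- cones: The three pyrometric cones on the clay bar, at y = -28, 0 and 28 mm of the pack, each about 10 mm wide at its foot, 22 mm tall and leaning slightly to +y. Fixed to the bar; same origin and axes as the pack. Fragile: not to be touched.
- spareprop: Spare prop, a loose upright tube 32 mm across and 38 mm tall on the base shelf, in front of the half-shelf on the other side of the middle from the pack. Origin at the centre of its underside. Bystander.
- cup: Small terracotta cup, 56 mm across and 58 mm tall, loose on top of the half-shelf, more than 80 mm behind its front edge. Origin at the centre of its underside. Bystander.
- bowl: Small terracotta bowl, 80 mm across and 42 mm tall, loose on top of the half-shelf, more than 70 mm behind its front edge. Origin at the centre of its underside. Bystander.
Things that resemble listed ones, but are neither listed nor needed, are in the scene too. There is more than one size of the pack; the job needs the middle-sized.

How it is judged (in metres and radians):
At the end, for the whole second after the job is handed in: The pack lies flat, at rest, on the base shelf: near long side flush with the half-shelf's front edge (at most 5 mm out, 10 mm in), parallel within 0.12 rad, within 15 mm of the edge's middle. Half-shelf within 10 mm of its start; spare prop standing (x of pack in the frame of edge_mid between 0.009 and 0.024 m and y of pack in the frame of edge_mid between -0.015 and 0.015 m and angle between the y axis of pack and the y axis of halfshelf, either way round below 0.12 rad and angle between pack's own z axis and vertical below 0.06 rad and height (world z) of pack between 0.085 and 0.091 m and linear speed of pack below 0.01 m/s and distance of halfshelf from where it was at the start of the episode below 0.01 m and angle between spareprop's own z axis and vertical below 0.1 rad); the robot touches nothing.
It fails at once if the robot touches the cones (contact force between any of the fingers, the arm and cones above 0.3 N).
It fails at once if the pack is picked up (more than 6 mm off the base shelf) (height (world z) of pack above 0.094 m).
It fails at once if the pack is tipped (over 0.2 rad) or pushed off the base shelf (angle between pack's own z axis and vertical above 0.2 rad or height (world z) of pack below 0.082 m).
It fails at once if the half-shelf is shifted by more than 10 mm (distance of halfshelf from where it was at the start of the episode above 0.01 m).
It fails at once if the spare prop or a pot on the half-shelf is moved by more than 20 mm or knocked over (distance of any of spareprop, cup, bowl from where it was at the start of the episode above 0.02 m or angle between any of spareprop, cup, bowl's own z axis and vertical above 0.4 rad).
It also fails if it takes over 64 s, if anything falls off the work surface, if the arm or the gripper's body presses on something with over 40 N, if the wrist force passes 120 N, or if a joint passes its speed limit or range.

## Working session

There is one attempt and no reset: what is moved stays moved. The work goes in short steps, Python scripts to look and compute and a tool call to move; the robot and the scene stay as the last step left them, time stands still between calls to the robot, and variables do not carry over. Pictures are saved under pics/ and viewed, at most 10 in all, crops included, and the job is handed in when it is done.

Besides the shell and the picture viewer there is one more tool, called as a command line: name --argument value ..., lists and objects as JSON in quotes. send_rows: Moves the arm, as the interface text tells. Shift numbers are shares of 30 cm and turn numbers shares of 360 degrees, none past 1 either way. Its arguments: {"type":"object","properties":{"series":{"type":"array"},"jaw":{"type":"number"},"newtons":{"type":"number"}},"required":["series"]}

```bash
mkdir -p pics; ls; python3 - <<'E'
from workcell import monitor, eyes
import cv2,numpy as np
s=monitor.observe(); print({k:np.round(v,3) for k,v in s.items()})
for n in("top","scene"):
    d=eyes.get_image(n); cv2.imwrite(f"pics/{n}0.png",d["image"][:,:,::-1]); print(n,d["intrinsics"].round(1).tolist(),d["view"].round(4).tolist())
E
```

```text
pics
{'clock': np.float64(0.0), 'qpos': array([-1.439,  0.259,  1.536, -0.   ,  1.348, -0.203]), 'joint_velocities': array([ 0.001,  0.001,  0.001, -0.   ,  0.002, -0.   ]), 'tau': array([-2.0000e-03, -4.4603e+01, -2.9058e+01, -1.0000e-03,  1.2000e-02,
        0.0000e+00]), 'tcp_pos': array([ 180.662, -518.91 ,  230.459]), 'tool_rot': array([-3.096, -0.523, -0.   ]), 'force': array([ 0.071,  0.114, -0.189]), 'ft_torque': array([-0.015,  0.023,  0.057]), 'grasp_force': np.float64(0.0), 'gripper_width': np.float64(85.309)}
top [[495.1, 0.0, 274.4], [0.0, 495.1, 196.0], [0.0, 0.0, 1.0]] [[-0.0206, -0.9994, -0.0268, -26.3971], [-0.9942, 0.0233, -0.1045, 512.4735], [0.1051, 0.0245, -0.9942, 1047.8976], [0.0, 0.0, 0.0, 1.0]]
scene [[476.8, 0.0, 277.3], [0.0, 476.8, 212.5], [0.0, 0.0, 1.0]] [[-0.6187, 0.7854, -0.0177, 341.3136], [0.4798, 0.3599, -0.8002, -133.2302], [-0.6221, -0.5035, -0.5995, 1428.1367], [0.0, 0.0, 0.0, 1.0]]
```

View pics/top0.png

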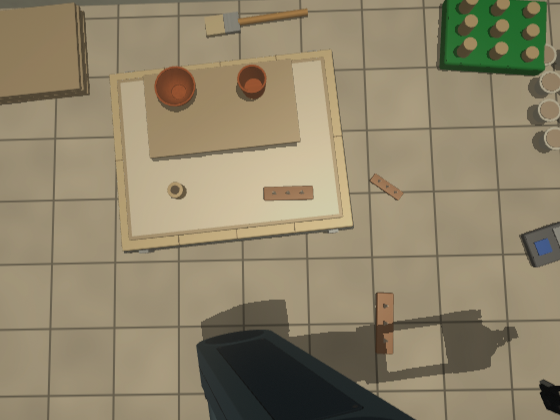

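View pics/scene0.png

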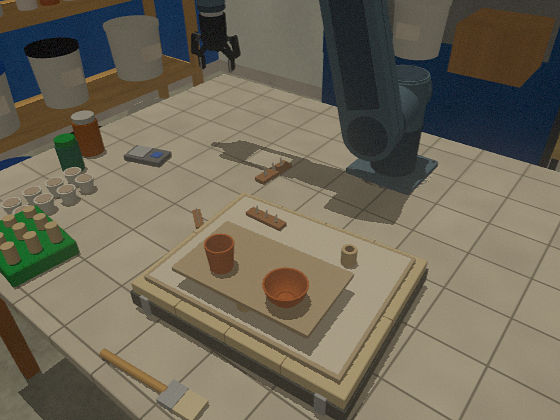

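The top view shows the pack at about (288,193), the spare prop at (176,190), and the half-shelf front edge running from (151,158) to (299,144). Next I'll measure these by colour and ray casting.

```bash
cat > h.py <<'E'
import numpy as np,cv2
from scipy.spatial.transform import Rotation as R
def ray(d,uv,z,T=None):
    uv=np.atleast_2d(uv).astype(float); p=np.c_[uv,np.ones(len(uv))]@np.linalg.inv(d["intrinsics"]).T
    V=np.linalg.inv(d["view"]) if T is None else T
    w=p@V[:3,:3].T; o=V[:3,3]
    return o+w*((z-o[2])/w[:,2])[:,None]
def proj(d,P):
    c=np.c_[np.atleast_2d(P),np.ones(len(np.atleast_2d(P)))]@d["view"].T
    q=c[:,:3]@d["intrinsics"].T; return q[:,:2]/q[:,2:]
E
python3 - <<'E'
from h import *
from workcell import eyes
d=eyes.get_image("top"); im=d["image"]
hsv=cv2.cvtColor(im,cv2.COLOR_RGB2HSV)
for uv in [(280,188),(288,193),(200,120),(151,156),(250,200),(230,165),(300,150),(176,182)]: print(uv,hsv[uv[1],uv[0]],end=' ')
big=cv2.resize(im[40:250,100:360],None,fx=3,fy=2.85,interpolation=cv2.INTER_CUBIC); cv2.imwrite("pics/crop1.png",big[:,:,::-1])
E
```

```text
(280, 188) [ 14 114 152] (288, 193) [ 17  71 107] (200, 120) [ 19  88 157] (151, 156) [ 19  87 158] (250, 200) [ 21  59 208] (230, 165) [ 20  60 200] (300, 150) [ 21  59 206] (176, 182) [ 19  86 166]
```

View pics/crop1.png

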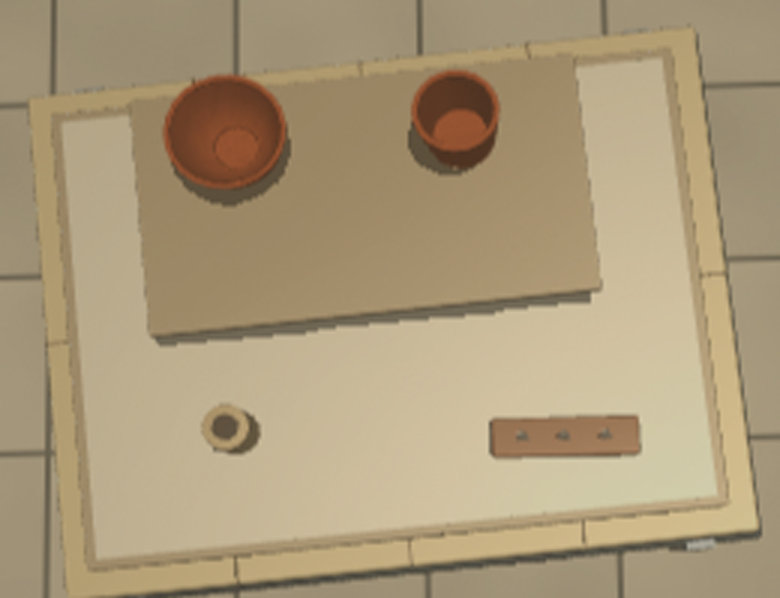

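```bash
cat >> h.py <<'E'
def packpose(d,roi):  # bar top contour at z=98
    im=d["image"]; hsv=cv2.cvtColor(im,cv2.COLOR_RGB2HSV); m=cv2.inRange(hsv,(5,100,70),(16,255,255))
    k=np.zeros_like(m); u0,v0,u1,v1=roi; k[v0:v1,u0:u1]=1; m=m*k
    m=cv2.morphologyEx(m,cv2.MORPH_CLOSE,np.ones((5,5)))
    c=max(cv2.findContours(m,0,2)[0],key=cv2.contourArea)[:,0]
    P=ray(d,c,97)[:,:2].astype(np.float32); r=cv2.minAreaRect(P); b=cv2.boxPoints(r)
    e=[b[1]-b[0],b[2]-b[1]]; e=max(e,key=np.linalg.norm); e=e*np.sign(e[1])
    return np.array(r[0]),np.arctan2(-e[0],e[1]),sorted(r[1])
E
python3 - <<'E'
from h import *
from workcell import eyes
d=eyes.get_image("top"); im=d["image"]; hsv=cv2.cvtColor(im,cv2.COLOR_RGB2HSV)
print("cam",np.linalg.inv(d["view"])[:3,3].round())
c,a,sz=packpose(d,(250,175,330,210)); print("pack",c,a,sz)
V=hsv[:,:,2].astype(int)
for u in (170,225,280): print(u,V[138:166,u])
for v in (100,130): print(v,V[v,140:156],V[v,288:306])
pts=[]
for u in range(158,294,2):
    col=V[135:170,u]; i=np.argmax(col[0:]<143) if (col<143).any() else None
    if i: pts.append((u,135+i-.5))
pts=np.array(pts); 
l=cv2.fitLine(pts.astype(np.float32),cv2.DIST_HUBER,0,.01,.01).ravel(); print("line",l)
q=[(l[2]+(u-l[2]),l[3]+(u-l[2])*l[1]/l[0]) for u in (150,300)]
print(q); 
for z in(126,136): print(z,ray(d,q,z).round(1).tolist())
E
```

```text
cam [ 399.  -64. 1095.]
pack [510.89743042 -67.00672913] -0.023268737 [26.49234390258789, 97.35031127929688]
170 [158 158 158 158 158 158 158 158 158 158 159 159 159 160 159 160 159 131
  99 112 112 154 190 190 190 191 192 191]
225 [164 165 165 165 165 166 166 167 166 167 165 134 100 113 113 159 198 198
 198 198 198 199 198 199 199 199 199 199]
280 [172 173 173 173 170 137 100 114 114 163 204 204 204 204 205 205 206 206
 206 206 207 207 206 207 207 206 207 208]
100 [181 182 183 183 180 152 153 153 153 153 153 153 153 153 152 153] [165 165 165 166 166 166 166 166 195 195 195 195 195 195 196 196 195 195]
130 [184 185 185 185 185 185 183 157 157 155 155 155 156 156 156 156] [171 172 172 172 172 172 172 173 173 174 176 171 202 203 203 203 203 203]
line [ 9.94202793e-01 -1.07521094e-01  2.25000000e+02  1.48705887e+02]
[(np.float32(150.0), np.float32(156.81699)), (np.float32(300.0), np.float32(140.59479))]
126 [[585.9, 206.9, 126.0], [610.9, -93.3, 126.0]]
136 [[583.9, 204.1, 136.0], [608.7, -93.0, 136.0]]
```

```bash
cat >> h.py <<'E'
PSI=0.083; E0=np.array([595.5,55.5]); B=np.array([[np.cos(PSI),-np.sin(PSI)],[np.sin(PSI),np.cos(PSI)]])
def toE(p): return (np.asarray(p)[...,:2]-E0)@B
def toW(q): return E0+B@np.asarray(q)
def ori(h,tilt=0): # tool x heading h (rel. edge x), z down, tilt: tip leads along tool x
    h+=PSI; return R.from_matrix(np.c_[[np.cos(h),np.sin(h),0],[np.sin(h),-np.cos(h),0],[0,0,-1]])*R.from_euler('y',tilt)
def plan(wps,s=None):
    from workcell import monitor
    s=s or monitor.observe(); p=np.array(s["tcp_pos"]); r=R.from_rotvec(s["tool_rot"])
    print("t",round(float(s["clock"]),2),"edgeframe",toE(p).round(1),"z",p[2].round(1),"F",np.round(s["force"],2),"w",round(float(s["gripper_width"]),1))
    for q,z,o in wps:
        t=np.r_[toW(q),z]; print(q,z,(r.inv().apply(t-p)/300).round(4).tolist(),((r.inv()*o).as_rotvec()/(2*np.pi)).round(4).tolist())
E
python3 - <<'E'
from h import *
from workcell import eyes
d=eyes.get_image("top")
print("pack",toE(packpose(d,(250,175,330,210))[0])); print("prop",toE(ray(d,(176,189),126))); print("bowl,cup",toE(ray(d,[(176,88),(251,80)],178)))
print(eyes.get_image("wrist")["mount"].round(2).tolist())
plan([((-97,-200),230,ori(np.pi/2)),((-97,-195),91.5,ori(np.pi/2))])
E
```

```text
pack [ -94.46765037 -115.07104834]
prop [[-67.17374273 105.0621492 ]]
bowl,cup [[119.68485976  77.79641669]
 [119.18640219 -66.82050311]]
[[-0.0, -0.95, -0.31, 81.62], [1.0, -0.0, -0.0, -0.31], [-0.0, -0.31, 0.95, -143.43], [0.0, 0.0, 0.0, 1.0]]
t 0.3 edgeframe [-461.  -538.4] z 231.0 F [-0.09  0.01  0.19] w 85.4
(-97, -200) 230 [1.4561, -0.7902, 0.0041] [-0.0001, -0.0001, -0.2099]
(-97, -195) 91.5 [1.4602, -0.806, 0.4657] [-0.0001, -0.0001, -0.2099]
```

send_rows --series '[[[0.15, -0.08, 0], [0, 0, -0.021]], [[0.29, -0.16, 0], [0, 0, -0.042]], [[0.44, -0.24, 0], [0, 0, -0.063]], [[0.58, -0.32, 0], [0, 0, -0.084]], [[0.73, -0.4, 0], [0, 0, -0.105]], [[0.86, -0.47, 0], [0, 0, -0.126]], [[0.99, -0.54, 0], [0, 0, -0.147]], [[0.99, -0.54, 0], [0, 0, -0.168]], [[0.99, -0.54, 0], [0, 0, -0.19]], [[0.99, -0.54, 0], [0, 0, -0.21]]]' --jaw -1 --newtons 20

```text
clock: 1.3
tcp_pos: [408.4, -268.2, 231.3]
tool_rot: [2.118, 2.32, -0.0]
force: [0.6, -0.0, 0.0]
gripper_width: 0.6
grasp_force: 0.0
```

```bash
python3 - <<'E'
from h import *
plan([((-97,-195),200,ori(np.pi/2)),((-97,-195),91.5,ori(np.pi/2))])
E
```

```text
t 1.3 edgeframe [-213.3 -307. ] z 231.3 F [ 0.55 -0.01  0.02] w 0.6
(-97, -195) 200 [0.3705, 0.3904, 0.1044] [-0.0, 0.0, 0.0012]
(-97, -195) 91.5 [0.3705, 0.3904, 0.466] [-0.0, 0.0, 0.0012]
```

send_rows --series '[[[0.1, 0.1, 0], [0, 0, 0]], [[0.2, 0.2, 0], [0, 0, 0]], [[0.3, 0.3, 0.05], [0, 0, 0]], [[0.37, 0.39, 0.1], [0, 0, 0]], [[0.37, 0.39, 0.2], [0, 0, 0]], [[0.37, 0.39, 0.26], [0, 0, 0]], [[0.37, 0.39, 0.26], [0, 0, 0]], [[0.37, 0.39, 0.26], [0, 0, 0]]]'

```text
clock: 2.1
tcp_pos: [515.4, -148.6, 153.6]
tool_rot: [-2.127, -2.312, 0.0]
force: [0.3, -0.0, 0.5]
gripper_width: -0.2
grasp_force: 0.0
```

```bash
python3 - <<'E'
from h import *
from workcell import eyes
d=eyes.get_image("top"); cv2.imwrite("pics/top2.png",cv2.resize(d["image"][40:250,170:450],(784,588))[:,:,::-1])
plan([((-97,-195),91.5,ori(np.pi/2)),((-97,-185),91.5,ori(np.pi/2))])
E
```

```text
t 2.15 edgeframe [ -96.3 -197.2] z 154.3 F [-0.21 -0.09  0.83] w 0.0
(-97, -195) 91.5 [0.0074, -0.0027, 0.2094] [0.0002, 0.0001, 0.0]
(-97, -185) 91.5 [0.0408, -0.0027, 0.2093] [0.0002, 0.0001, 0.0]
```

View pics/top2.png

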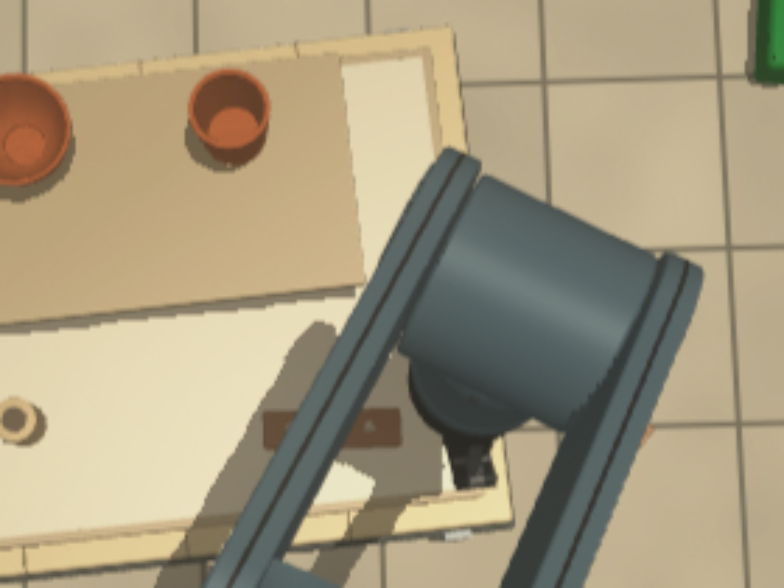

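```bash
python3 - <<'E'
from h import *
from workcell import eyes,monitor
p=monitor.observe()["tcp_pos"]
d=eyes.get_image("top"); q=proj(d,[p,p+np.array([0,0,73]),p+np.array([0,0,120])]); print((q-[170,40])*2.8)
w=eyes.get_image("wrist"); cv2.imwrite("pics/w2.png",w["image"][:,:,::-1]);print(w["intrinsics"].round(0).tolist())
d=eyes.get_image("scene"); q=proj(d,p)[0]; print(q); u,v=q.astype(int); cv2.imwrite("pics/s2.png",cv2.resize(d["image"][v-75:v+75,u-100:u+100],(800,600),interpolation=cv2.INTER_CUBIC)[:,:,::-1])
E
```

```text
[[450.45224227 407.4832157 ]
 [460.48480841 392.90752398]
 [467.87732399 382.16739762]]
[[376.0, 0.0, 281.0], [0.0, 376.0, 204.0], [0.0, 0.0, 1.0]]
[234.59522897 185.03609822]
```

View pics/w2.png

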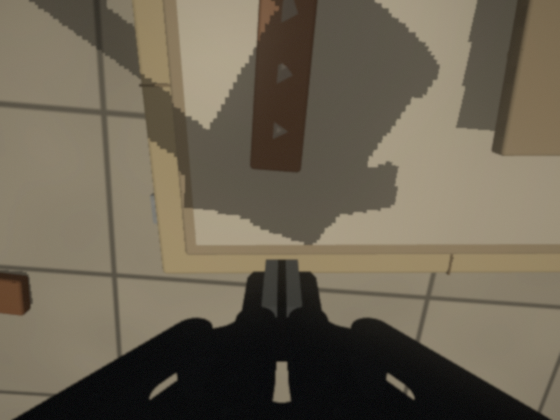

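View pics/s2.png

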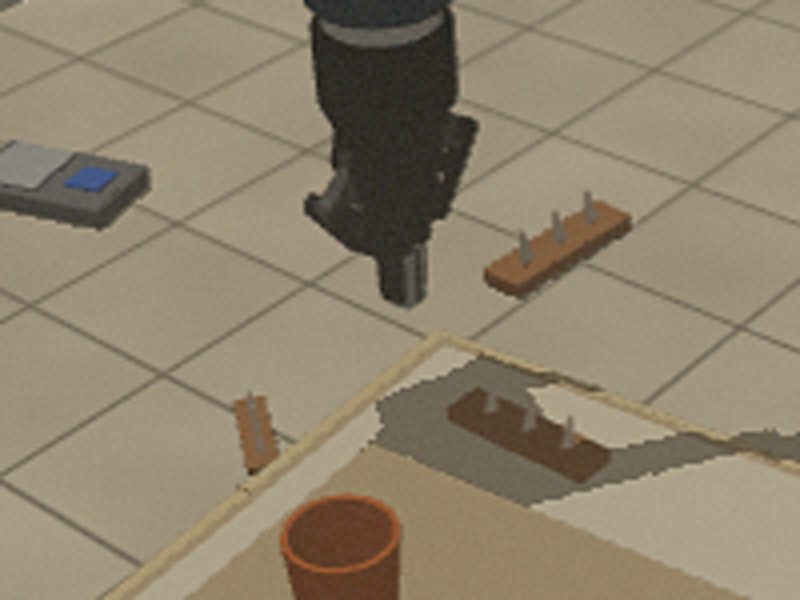

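The scene crop confirms the tip is where it should be, since the projected TCP lands on the fingertip. The wrist view shows the bar's near end at (276,168), in line with the fingers. I'm going down behind that end.

send_rows --series '[[[0, 0, 0.06], [0, 0, 0]], [[0, 0, 0.12], [0, 0, 0]], [[0.0, 0, 0.17], [0, 0, 0]], [[0.0, -0.002, 0.195], [0, 0, 0]], [[0.0, -0.002, 0.206], [0, 0, 0]], [[0.0, -0.002, 0.208], [0, 0, 0]], [[0.01, -0.002, 0.208], [0, 0, 0]], [[0.02, -0.002, 0.208], [0, 0, 0]], [[0.02, -0.002, 0.208], [0, 0, 0]]]'

```text
clock: 3.2
tcp_pos: [514.5, -142.2, 91.4]
tool_rot: [2.126, 2.312, 0.001]
force: [0.1, 0.4, 0.2]
gripper_width: 0.0
grasp_force: 0.0
```

```bash
python3 - <<'E'
from h import *
plan([((-97,-90),91.5,ori(np.pi/2)),((-97,-61),91.5,ori(np.pi/2))])
E
```

```text
t 3.2 edgeframe [ -97.1 -190.3] z 91.4 F [0.09 0.43 0.22] w 0.0
(-97, -90) 91.5 [0.3342, 0.0007, -0.0003] [0.0001, 0.0, 0.0001]
(-97, -61) 91.5 [0.4309, 0.0008, -0.0003] [0.0001, 0.0, 0.0001]
```

send_rows --series '[[[0.012, 0, 0], [0, 0, 0]], [[0.024, 0, 0], [0, 0, 0]], [[0.036, 0, 0], [0, 0, 0]], [[0.048, 0, 0], [0, 0, 0]], [[0.06, 0, 0], [0, 0, 0]], [[0.072, 0, 0], [0, 0, 0]], [[0.084, 0, 0], [0, 0, 0]], [[0.096, 0, 0], [0, 0, 0]], [[0.108, 0, 0], [0, 0, 0]], [[0.12, 0, 0], [0, 0, 0]]]'

```text
clock: 4.2
tcp_pos: [511.2, -106.4, 90.9]
tool_rot: [-2.127, -2.312, 0.0]
force: [0.8, 0.0, -0.2]
gripper_width: 0.1
grasp_force: 0.1
```

```bash
python3 - <<'E'
from h import *
from workcell import eyes
plan([((-97,-61),91.5,ori(np.pi/2))])
w=eyes.get_image("wrist"); cv2.imwrite("pics/w3.png",w["image"][:,:,::-1])
E
```

```text
t 4.2 edgeframe [ -97.4 -154.4] z 90.9 F [ 0.79  0.02 -0.18] w 0.1
(-97, -61) 91.5 [0.3112, 0.0015, -0.002] [-0.0, -0.0, 0.0001]
```

View pics/w3.png

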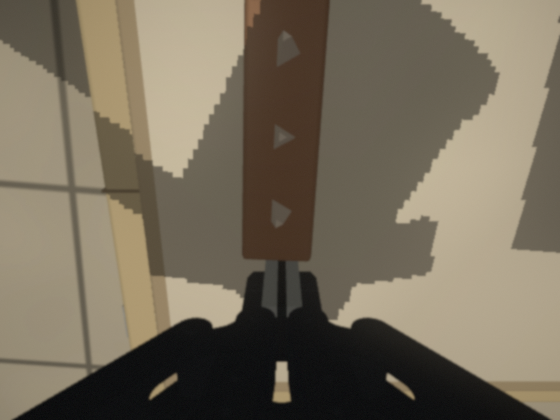

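The wrist view shows the fingers touching the bar end at about v=260, with the bar centred at u≈277. The cones are clear of the fingers.

```bash
cat >> h.py <<'E'
def wray(uv,z,d,s):
    T=np.eye(4); T[:3,:3]=R.from_rotvec(s["tool_rot"]).as_matrix(); T[:3,3]=s["tcp_pos"]
    return ray(d,uv,z,T@d["mount"])
E
python3 - <<'E'
from h import *
from workcell import eyes,monitor
s=monitor.observe(); d=eyes.get_image("wrist")
print(toE(wray([(243,257),(311,260),(246,60),(323,60)],98,d,s)).round(1).tolist())
E
```

```text
[[-112.4, -140.2], [-85.1, -141.6], [-109.0, -66.3], [-82.8, -66.3]]
```

send_rows --series '[[[0.012, 0, -0.002], [0, 0, 0]], [[0.024, 0, -0.002], [0, 0, 0]], [[0.036, 0, -0.002], [0, 0, 0]], [[0.048, 0, -0.002], [0, 0, 0]], [[0.06, 0, -0.002], [0, 0, 0]], [[0.072, 0, -0.002], [0, 0, 0]], [[0.084, 0, -0.002], [0, 0, 0]], [[0.096, 0, -0.002], [0, 0, 0]], [[0.108, 0, -0.002], [0, 0, 0]], [[0.12, 0, -0.002], [0, 0, 0]]]'

```text
clock: 5.3
tcp_pos: [508.2, -70.5, 91.5]
tool_rot: [2.127, 2.312, 0.0]
force: [0.3, -0.8, 0.7]
gripper_width: -0.0
grasp_force: 0.2
```

send_rows --series '[[[0.012, 0, 0], [0, 0, 0]], [[0.024, 0, 0], [0, 0, 0]], [[0.036, 0, 0], [0, 0, 0]], [[0.048, 0, 0], [0, 0, 0]], [[0.06, 0, 0], [0, 0, 0]], [[0.072, 0, 0], [0, 0, 0]], [[0.084, 0, 0], [0, 0, 0]], [[0.096, 0, 0], [0, 0, 0]], [[0.108, 0, 0], [0, 0, 0]], [[0.12, 0, 0], [0, 0, 0]]]'

```text
clock: 6.3
tcp_pos: [505.2, -34.7, 91.5]
tool_rot: [-2.127, -2.312, -0.0]
force: [0.3, -0.8, -0.1]
gripper_width: 0.1
grasp_force: 0.2
```

```bash
cat >> h.py <<'E'
def wpack(roi=(150,0,420,300)):
    from workcell import eyes,monitor
    s=monitor.observe(); d=eyes.get_image("wrist"); h=cv2.cvtColor(d["image"],cv2.COLOR_RGB2HSV)
    m=cv2.inRange(h,(3,100,50),(15,255,255)); m=cv2.morphologyEx(m,cv2.MORPH_OPEN,np.ones((5,5)))
    c=cv2.convexHull(max(cv2.findContours(m,0,2)[0],key=cv2.contourArea))[:,0]
    r=cv2.minAreaRect(toE(wray(c,98,d,s)).astype(np.float32)); print("box px",cv2.boundingRect(c),"edge frame corners",cv2.boxPoints(r).round(1).tolist())
E
python3 - <<'E'
from h import *
wpack()
plan([((-97,-62.5),91.5,ori(np.pi/2))])
E
```

```text
box px (234, 0, 83, 260) edge frame corners [[-112.5, -70.0], [-85.5, -70.0], [-85.4000015258789, 23.399999618530273], [-112.4000015258789, 23.399999618530273]]
t 6.35 edgeframe [-97.5 -81.8] z 91.5 F [-0.36 -0.37  0.07] w 0.1
(-97, -62.5) 91.5 [0.0644, 0.0018, 0.0] [-0.0, -0.0001, 0.0001]
```

send_rows --series '[[[0.011, 0, 0], [0, 0, 0]], [[0.022, 0, 0], [0, 0, 0]], [[0.033, 0, 0], [0, 0, 0]], [[0.044, 0, 0], [0, 0, 0]], [[0.055, 0, 0], [0, 0, 0]], [[0.066, 0, 0], [0, 0, 0]], [[0.066, 0, 0], [0, 0, 0]], [[0.04, 0, 0], [0, 0, 0]], [[0, 0, 0], [0, 0, 0]], [[-0.03, 0, -0.05], [0, 0, 0]]]'

```text
clock: 7.35
tcp_pos: [504.8, -44.9, 105.1]
tool_rot: [-2.125, -2.31, 0.003]
force: [-0.6, -0.0, 0.8]
gripper_width: 0.0
grasp_force: 0.0
```

```bash
python3 - <<'E'
from h import *
wpack()
plan([((-97,-95),200,ori(np.pi/2)),((-165,0),200,ori(np.pi,-.3)),((-165,0),200,ori(0,.3))])
E
```

```text
box px (242, 0, 75, 178) edge frame corners [[-112.4000015258789, -49.599998474121094], [-85.5, -49.599998474121094], [-85.4000015258789, 15.600000381469727], [-112.30000305175781, 15.699999809265137]]
t 7.4 edgeframe [-96.4 -94.6] z 108.4 F [ 0.89 -0.64  2.01] w 0.3
(-97, -95) 200 [-0.0019, -0.0013, -0.3053] [0.0003, 0.0003, -0.0001]
(-165, 0) 200 [0.3147, -0.2281, -0.3064] [-0.0375, -0.037, -0.248]
(-165, 0) 200 [0.3147, -0.2281, -0.3064] [-0.037, 0.0375, 0.248]
```

The bar is now parallel and centred in y, running from -49.6 to about +50. Next I'll lift, swing round in front of its long side and tilt the tool so the tip leads.

send_rows --series '[[[0, 0, -0.15], [0, 0, 0]], [[0, 0, -0.3], [0, 0, 0.02]], [[0, 0, -0.3], [0, 0, 0.044]], [[0.06, -0.03, -0.3], [0, 0, 0.067]], [[0.12, -0.06, -0.3], [0, 0, 0.09]], [[0.18, -0.12, -0.3], [0, 0, 0.113]], [[0.24, -0.17, -0.3], [0, 0, 0.136]], [[0.31, -0.2, -0.3], [0, 0, 0.159]], [[0.31, -0.2, -0.3], [0, 0, 0.182]], [[0.31, -0.2, -0.3], [0, 0, 0.205]]]'

```text
clock: 8.4
tcp_pos: [438.4, 43.7, 196.6]
tool_rot: [3.09, 0.563, 0.001]
force: [-0.2, 0.1, -0.4]
gripper_width: -0.0
grasp_force: 0.0
```

```bash
python3 - <<'E'
from h import *
plan([((-145,0),130,ori(0,.2)),((-145,0),93,ori(0,.2))])
E
```

```text
t 8.4 edgeframe [-157.6    1.3] z 196.6 F [-0.24  0.11 -0.39] w -0.0
(-145, 0) 130 [0.039, 0.0155, 0.2221] [-0.0044, 0.0315, 0.0441]
(-145, 0) 93 [0.039, 0.0154, 0.3454] [-0.0044, 0.0315, 0.0441]
```

send_rows --series '[[[0.01, 0.005, 0], [-0.001, 0.01, 0.015]], [[0.02, 0.01, 0.05], [-0.003, 0.02, 0.03]], [[0.025, 0.01, 0.12], [-0.004, 0.0315, 0.044]], [[0.025, 0.01, 0.18], [-0.004, 0.0315, 0.044]], [[0.025, 0.01, 0.22], [-0.004, 0.0315, 0.044]], [[0.025, 0.01, 0.22], [-0.004, 0.0315, 0.044]], [[0.025, 0.01, 0.22], [-0.004, 0.0315, 0.044]]]'

```text
clock: 9.1
tcp_pos: [446.9, 43.1, 130.7]
tool_rot: [-3.112, -0.137, -0.31]
force: [0.5, 0.5, 0.2]
gripper_width: -0.0
grasp_force: 0.0
```

```bash
python3 - <<'E'
from h import *
wpack()
plan([((-140,0),93,ori(0,.2)),((-120,0),93,ori(0,.2)),((-60,0),93,ori(0,.2))])
E
```

```text
box px (186, 134, 197, 54) edge frame corners [[-112.19999694824219, 48.29999923706055], [-111.80000305175781, -49.70000076293945], [-85.4000015258789, -49.599998474121094], [-85.9000015258789, 48.400001525878906]]
t 9.15 edgeframe [-148.7   -0. ] z 131.2 F [ 0.14  0.64 -1.45] w 0.3
(-140, 0) 93 [0.0032, 0.0004, 0.1305] [-0.0005, 0.0, 0.0008]
(-120, 0) 93 [0.0686, 0.0008, 0.1437] [-0.0005, 0.0, 0.0008]
(-60, 0) 93 [0.2646, 0.0019, 0.1834] [-0.0005, 0.0, 0.0008]
```

send_rows --series '[[[0, 0, 0.04], [0, 0, 0]], [[0, 0, 0.08], [0, 0, 0]], [[0.0, 0, 0.11], [0, 0, 0]], [[0.0, 0, 0.125], [0, 0, 0]], [[0.003, 0, 0.13], [0, 0, 0]], [[0.003, 0, 0.13], [0, 0, 0]], [[0.003, 0, 0.13], [0, 0, 0]]]'

```text
clock: 9.85
tcp_pos: [455.4, 44.5, 92.9]
tool_rot: [-3.112, -0.138, -0.311]
force: [-1.0, -0.1, -0.1]
gripper_width: 0.5
grasp_force: 0.0
```

```bash
python3 - <<'E'
from h import *
from workcell import eyes,monitor
wpack()
plan([((-60,0),93,ori(0,.2)),((-20,0),93,ori(0,.2))])
s=monitor.observe(); d=eyes.get_image("wrist"); V=cv2.cvtColor(d["image"],cv2.COLOR_RGB2GRAY)
print([(u,V[0:130:4,u].tolist()) for u in (200,360)])
E
```

```text
box px (164, 149, 246, 68) edge frame corners [[-112.5999984741211, -49.70000076293945], [-85.5999984741211, -49.79999923706055], [-85.19999694824219, 48.5], [-112.19999694824219, 48.599998474121094]]
t 9.9 edgeframe [-140.5    0.6] z 92.9 F [-0.15  0.61  0.8 ] w 0.1
(-60, 0) 93 [0.2632, 0.0037, 0.0528] [-0.0005, 0.0001, 0.0009]
(-20, 0) 93 [0.3938, 0.0045, 0.0793] [-0.0005, 0.0001, 0.0009]
[(200, [136, 136, 137, 138, 139, 140, 139, 141, 141, 142, 143, 143, 143, 143, 145, 144, 145, 145, 145, 144, 145, 145, 145, 146, 145, 145, 145, 144, 145, 145, 146, 145, 144]), (360, [130, 131, 132, 133, 133, 134, 135, 136, 136, 137, 137, 139, 140, 140, 141, 142, 142, 143, 143, 143, 144, 145, 146, 146, 146, 147, 147, 147, 149, 147, 148, 148, 147])]
```

send_rows --series '[[[0.013, 0, 0.0026], [0, 0, 0.0005]], [[0.026, 0, 0.0053], [0, 0, 0.0005]], [[0.039, 0, 0.0079], [0, 0, 0.0005]], [[0.052, 0, 0.0105], [0, 0, 0.0005]], [[0.065, 0, 0.0132], [0, 0, 0.0005]], [[0.078, 0, 0.0158], [0, 0, 0.0005]], [[0.091, 0, 0.0184], [0, 0, 0.0005]], [[0.104, 0, 0.021], [0, 0, 0.0005]], [[0.117, 0, 0.0237], [0, 0, 0.0005]], [[0.13, 0, 0.0263], [0, 0, 0.0005]]]'

```text
clock: 10.95
tcp_pos: [495.0, 48.1, 92.4]
tool_rot: [-3.112, -0.133, -0.31]
force: [-0.3, 0.2, -0.2]
gripper_width: 0.1
grasp_force: 0.1
```

```bash
python3 - <<'E'
from h import *
wpack()
plan([((-60,0),93,ori(0,.2)),((-12,0),93,ori(0,.2))])
E
```

```text
box px (165, 190, 243, 67) edge frame corners [[-89.30000305175781, 48.70000076293945], [-89.0, -49.599998474121094], [-61.70000076293945, -49.5], [-62.0, 48.79999923706055]]
t 11.0 edgeframe [-100.     0.8] z 92.6 F [-0.58 -0.25 -0.49] w -0.2
(-60, 0) 93 [0.131, 0.003, 0.025] [-0.0005, 0.0001, 0.0004]
(-12, 0) 93 [0.2878, 0.0035, 0.0567] [-0.0005, 0.0001, 0.0004]
```

send_rows --series '[[[0.013, 0, 0.0024], [0, 0, 0]], [[0.026, 0, 0.005], [0, 0, 0]], [[0.039, 0, 0.0075], [0, 0, 0]], [[0.052, 0.001, 0.01], [0, 0, 0]], [[0.065, 0.001, 0.0125], [0, 0, 0]], [[0.078, 0.001, 0.015], [0, 0, 0]], [[0.091, 0.001, 0.0175], [0, 0, 0]], [[0.104, 0.001, 0.02], [0, 0, 0]], [[0.117, 0.001, 0.0225], [0, 0, 0]], [[0.13, 0.001, 0.025], [0, 0, 0]]]'

```text
clock: 12.0
tcp_pos: [534.6, 51.2, 92.8]
tool_rot: [-3.112, -0.133, -0.31]
force: [0.1, -0.6, 0.6]
gripper_width: -0.3
grasp_force: 0.1
```

```bash
python3 - <<'E'
from h import *
from workcell import eyes
wpack()
plan([((-30,0),93,ori(0,.2)),((-10.5,0),93,ori(0,.2))])
d=eyes.get_image("wrist"); cv2.imwrite("pics/w5.png",d["image"][:,:,::-1])
E
```

```text
box px (166, 190, 242, 67) edge frame corners [[-49.70000076293945, 48.599998474121094], [-49.400001525878906, -49.79999923706055], [-22.100000381469727, -49.70000076293945], [-22.299999237060547, 48.599998474121094]]
t 12.05 edgeframe [-60.3   0.6] z 92.9 F [ 0.26 -0.8  -0.59] w -0.2
(-30, 0) 93 [0.099, 0.0023, 0.0198] [-0.0005, 0.0001, 0.0004]
(-10.5, 0) 93 [0.1627, 0.0025, 0.0327] [-0.0005, 0.0001, 0.0004]
```

View pics/w5.png

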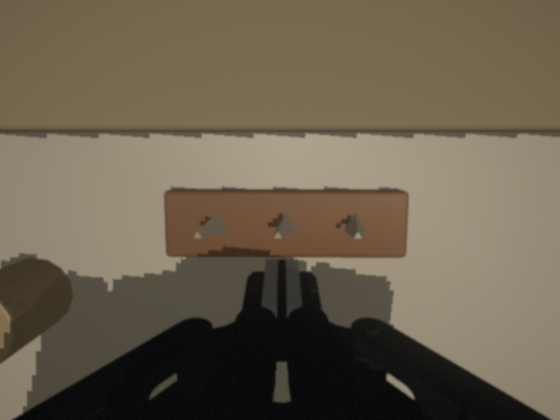

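The wrist view shows the bar parallel to the edge, with the edge at v≈130 and the bar's near side at v≈257. I'll check the edge from this view before the last push.

```bash
python3 - <<'E'
from h import *
from workcell import eyes,monitor
s=monitor.observe(); d=eyes.get_image("wrist"); g=cv2.cvtColor(d["image"],cv2.COLOR_RGB2GRAY).astype(int)
for u in (60,200,360,500): print(g[122:142,u].tolist())
print(toE(wray([(60,129.5),(500,129.5)],136,d,s)).round(1).tolist())
E
```

```text
[106, 106, 103, 100, 95, 88, 77, 69, 69, 77, 82, 98, 121, 134, 136, 137, 137, 137, 137, 137]
[110, 109, 107, 104, 100, 93, 82, 74, 75, 82, 89, 93, 96, 98, 114, 136, 149, 153, 153, 153]
[111, 110, 107, 105, 101, 93, 84, 72, 74, 87, 111, 139, 153, 158, 157, 157, 157, 158, 157, 158]
[107, 106, 103, 101, 97, 90, 80, 70, 69, 76, 81, 83, 86, 102, 126, 139, 142, 143, 143, 143]
[[-0.6, 67.1], [-0.4, -63.8]]
```

send_rows --series '[[[0.013, 0, 0.0026], [0, 0, 0]], [[0.026, 0, 0.0052], [0, 0, 0]], [[0.039, 0, 0.0078], [0, 0, 0]], [[0.052, 0.001, 0.0104], [0, 0, 0]], [[0.065, 0.001, 0.013], [0, 0, 0]], [[0.078, 0.001, 0.0156], [0, 0, 0]], [[0.091, 0.001, 0.0182], [0, 0, 0]], [[0.099, 0.002, 0.0198], [0, 0, 0]], [[0.099, 0.002, 0.0198], [0, 0, 0]]]'

```text
clock: 13.05
tcp_pos: [565.0, 53.1, 92.9]
tool_rot: [-3.112, -0.133, -0.311]
force: [-0.1, -0.0, 0.1]
gripper_width: -0.2
grasp_force: 0.0
```

```bash
python3 - <<'E'
from h import *
from workcell import eyes,monitor
plan([((-16,0),93,ori(0,.2)),((-10.5,0),93,ori(0,.2))])
s=monitor.observe(); d=eyes.get_image("wrist"); g=cv2.cvtColor(d["image"],cv2.COLOR_RGB2GRAY).astype(int)
for u in (60,200,360,500): print(g[170:250,u].tolist())
E
```

```text
t 13.05 edgeframe [-30.6   0.2] z 92.9 F [-0.13 -0.    0.06] w -0.2
(-16, 0) 93 [0.0478, 0.0007, 0.0091] [-0.0006, 0.0001, 0.0004]
(-10.5, 0) 93 [0.0658, 0.0007, 0.0128] [-0.0006, 0.0001, 0.0004]
[111, 112, 112, 113, 112, 112, 112, 112, 112, 112, 112, 112, 113, 112, 112, 112, 112, 112, 112, 112, 112, 113, 111, 112, 112, 112, 112, 112, 112, 113, 112, 113, 113, 113, 113, 112, 112, 113, 113, 113, 112, 113, 112, 113, 113, 113, 113, 113, 112, 113, 113, 113, 113, 112, 110, 105, 104, 113, 131, 141, 144, 144, 144, 144, 144, 144, 144, 144, 144, 144, 144, 144, 145, 144, 144, 144, 144, 144, 144, 144]
[115, 115, 115, 115, 114, 114, 115, 116, 115, 115, 115, 115, 114, 115, 115, 115, 116, 114, 114, 114, 114, 115, 115, 115, 114, 115, 115, 115, 115, 114, 114, 114, 115, 114, 114, 115, 115, 114, 115, 115, 115, 114, 114, 115, 114, 114, 115, 114, 116, 114, 114, 115, 114, 114, 111, 108, 102, 97, 92, 92, 92, 94, 100, 108, 117, 125, 125, 111, 97, 90, 89, 88, 88, 88, 88, 88, 87, 86, 87, 86]
[115, 114, 115, 115, 114, 116, 116, 116, 115, 115, 115, 115, 114, 115, 115, 115, 115, 115, 115, 115, 115, 115, 115, 115, 115, 116, 114, 114, 114, 115, 114, 115, 114, 115, 115, 115, 115, 114, 115, 114, 115, 115, 114, 114, 115, 115, 115, 114, 115, 114, 115, 114, 114, 114, 113, 110, 105, 99, 92, 90, 95, 101, 112, 125, 138, 143, 144, 130, 109, 97, 95, 94, 93, 93, 93, 93, 93, 94, 93, 94]
[111, 111, 111, 112, 112, 112, 112, 113, 113, 112, 113, 113, 113, 113, 112, 113, 112, 111, 113, 113, 113, 112, 113, 112, 113, 112, 112, 113, 113, 113, 113, 113, 113, 113, 113, 114, 113, 113, 113, 113, 113, 114, 113, 114, 113, 113, 114, 113, 114, 114, 113, 115, 114, 114, 114, 110, 107, 112, 127, 141, 149, 150, 151, 151, 151, 151, 152, 150, 151, 151, 151, 151, 151, 150, 152, 151, 150, 150, 151, 150]
```

send_rows --series '[[[0.01, 0, 0.002], [0, 0, 0]], [[0.02, 0, 0.0039], [0, 0, 0]], [[0.03, 0, 0.0058], [0, 0, 0]], [[0.04, 0, 0.0077], [0, 0, 0]], [[0.048, 0, 0.0092], [0, 0, 0]], [[0.053, 0, 0.0102], [0, 0, 0]], [[0.057, 0, 0.011], [0, 0, 0]], [[0.06, 0, 0.0116], [0, 0, 0]], [[0.06, 0, 0.0116], [0, 0, 0]]]'

```text
clock: 14.0
tcp_pos: [582.9, 54.7, 93.0]
tool_rot: [-3.112, -0.133, -0.31]
force: [0.1, -0.6, 0.8]
gripper_width: 0.0
grasp_force: 0.0
```

```bash
python3 - <<'E'
from h import *
plan([((-10.3,0),93,ori(0,.2)),((-60,0),93,ori(0,.2))])
from workcell import eyes
d=eyes.get_image("wrist"); cv2.imwrite("pics/w6.png",d["image"][:,:,::-1])
E
```

```text
t 14.0 edgeframe [-12.6   0.3] z 93.0 F [ 0.06 -0.57  0.79] w 0.0
(-10.3, 0) 93 [0.0075, 0.0009, 0.0014] [-0.0006, 0.0002, 0.0004]
(-60, 0) 93 [-0.1549, 0.0004, -0.0314] [-0.0006, 0.0002, 0.0004]
```

View pics/w6.png

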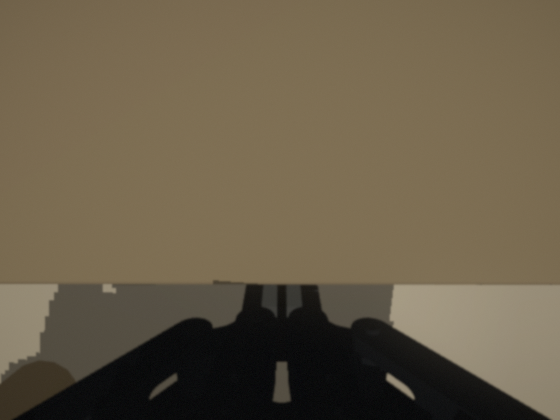

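The bar is hidden under the shelf edge (v≈283), as expected, and the forces are negligible. I'll push 3 mm more, then back off.

send_rows --series '[[[0.004, 0, 0.0007], [0, 0, 0]], [[0.007, 0, 0.0013], [0, 0, 0]], [[0.01, 0, 0.0018], [0, 0, 0]], [[0.01, 0, 0.0018], [0, 0, 0]], [[-0.01, 0, -0.002], [0, 0, 0]], [[-0.06, 0, -0.012], [0, 0, 0]], [[-0.13, 0, -0.03], [0, 0, 0]], [[-0.2, 0, -0.08], [0, 0, 0]], [[-0.28, 0, -0.18], [0, 0, 0]], [[-0.28, 0, -0.18], [0, 0, 0]]]'

```text
clock: 15.05
tcp_pos: [487.8, 46.8, 131.2]
tool_rot: [-3.112, -0.134, -0.312]
force: [0.2, -0.7, 0.5]
gripper_width: -0.4
grasp_force: 0.0
```

```bash
python3 - <<'E'
from h import *
from workcell import eyes,monitor
plan([((-200,0),160,ori(0,-.3))])
s=monitor.observe();d=eyes.get_image("wrist"); im=d["image"]; cv2.imwrite("pics/w7.png",im[:,:,::-1])
P=[np.r_[toW(q),z] for q,z in [((0,-50),88),((0,50),88),((0,-50),126),((0,50),126)]]
T=np.eye(4); T[:3,:3]=R.from_rotvec(s["tool_rot"]).as_matrix(); T[:3,3]=s["tcp_pos"]
d["view"]=np.linalg.inv(T@d["mount"]); print(proj(d,P).round(0).tolist())
h=cv2.cvtColor(im,cv2.COLOR_RGB2HSV); m=cv2.inRange(h,(3,100,30),(15,255,255)); print(cv2.boundingRect(m),m.sum()//255)
E
```

```text
t 15.05 edgeframe [-108.     0.2] z 131.2 F [ 0.2  -0.69  0.54] w -0.4
(-200, 0) 160 [-0.2813, -0.0004, -0.1551] [-0.0004, -0.0796, 0.0005]
[[382.0, 47.0], [185.0, 47.0], [406.0, 20.0], [162.0, 19.0]]
(11, 18, 379, 335) 4089
```

```bash
python3 - <<'E'
from h import *
from workcell import eyes,monitor
s=monitor.observe();d=eyes.get_image("wrist"); im=d["image"]
h=cv2.cvtColor(im,cv2.COLOR_RGB2HSV); m=cv2.inRange(h,(3,100,30),(15,255,255)); n,l,st,_=cv2.connectedComponentsWithStats(m); print([x.tolist() for x in st[1:] if x[4]>60])
i=1+np.argmax([x[4]*(x[1]<120) for x in st[1:]]); x,y,w,hh,_=st[i]
bot=[(u,np.where(l[:,u]==i)[0].max()+.5) for u in (x+8,x+w//2,x+w-9)]; top=[(u,np.where(l[:,u]==i)[0].min()) for u in (x+8,x+w//2,x+w-9)]
print(bot,top); 
for z in(88,98): print(z,toE(wray(bot,z,d,s)).round(1).tolist())
print("ends",toE(wray([(x-.5,bot[0][1]-2),(x+w-.5,bot[2][1]-2)],95,d,s)).round(1).tolist())
for u in (x+20,x+w//2,x+w-20): print(h[y-6:y+hh+10,u].tolist())
cv2.imwrite("pics/w7.png",im[:,:,::-1])
E
```

```text
[[184, 22, 205, 24, 3906]]
[(np.int32(192), np.float64(44.5)), (np.int32(286), np.float64(44.5)), (np.int32(380), np.float64(43.5))] [(np.int32(192), np.int64(25)), (np.int32(286), np.int64(23)), (np.int32(380), np.int64(23))]
88 [[2.7, 46.2], [2.8, -1.7], [3.3, -49.5]]
98 [[-0.2, 43.9], [-0.1, -1.6], [0.4, -47.0]]
ends [[1.6, 48.7], [2.2, -51.9]]
[[18, 79, 58], [20, 85, 54], [20, 87, 53], [20, 88, 52], [18, 82, 53], [18, 87, 53], [15, 96, 53], [15, 106, 53], [16, 123, 52], [14, 113, 52], [16, 120, 53], [16, 118, 52], [14, 106, 53], [14, 111, 53], [14, 106, 53], [14, 111, 55], [14, 111, 55], [14, 106, 53], [14, 111, 53], [16, 109, 54], [14, 109, 54], [14, 109, 54], [14, 113, 52], [15, 100, 51], [14, 105, 51], [15, 104, 49], [16, 101, 48], [14, 97, 50], [16, 93, 52], [16, 75, 58], [19, 60, 68], [19, 57, 76], [21, 53, 92], [20, 51, 115], [20, 54, 128], [20, 51, 130], [20, 53, 131], [20, 53, 131], [21, 53, 130], [20, 53, 131]]
[[20, 93, 55], [18, 85, 51], [18, 85, 51], [18, 90, 51], [19, 80, 51], [18, 90, 51], [15, 98, 52], [15, 110, 51], [13, 115, 51], [14, 118, 52], [15, 118, 52], [13
[... 318 characters left out ...]
94], [20, 52, 118], [21, 51, 130], [20, 51, 134], [21, 51, 134], [20, 51, 135], [20, 51, 134], [21, 49, 134]]
[[17, 87, 56], [18, 85, 51], [19, 87, 50], [18, 85, 51], [18, 83, 52], [17, 90, 51], [15, 102, 50], [14, 107, 50], [14, 117, 50], [14, 122, 50], [13, 123, 52], [13, 118, 52], [13, 113, 52], [12, 111, 53], [13, 111, 53], [14, 123, 52], [14, 113, 52], [12, 108, 52], [15, 108, 52], [14, 111, 53], [13, 113, 52], [16, 113, 52], [12, 108, 52], [15, 114, 49], [15, 117, 48], [13, 99, 49], [15, 106, 48], [15, 106, 48], [15, 109, 47], [14, 97, 50], [18, 75, 61], [20, 54, 85], [20, 53, 111], [20, 51, 124], [20, 51, 129], [19, 53, 130], [20, 51, 129], [19, 53, 130], [20, 51, 130], [20, 51, 130]]
```

View pics/w7.png

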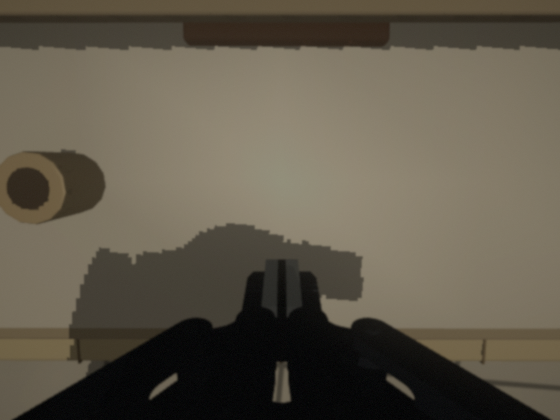

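The bar's near side (u 184–389, v≈44) sits about 0–3 mm inside the edge. It is parallel and about 1.6 mm off the middle, the spare prop stands at (30,188), and the gripper is clear.

```bash
python3 -c "
from workcell import finish_job
print(finish_job())"
```

```text
the job is handed in; nothing more can be done
None
```

I handed the job in with the cone pack under the half-shelf: by my last camera measurement its near side is 0–3 mm inside the front edge, parallel to it and about 1.6 mm off the middle. The hand-in returned no verdict.

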